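Find the weak spring clip by pulling its test card

TASK

One of the three blue spring clips in the rack has gone weak. Test them in turn from left to right: pull the yellow tab of the clip's test card straight out towards you, gently, up to about 10 N; a good clip holds its card (stop at once then, for the brass posts of the rack bend under a hard pull), the weak one lets it slide: draw that card out at least 15 mm with the clip standing in the rack. Then put the weak clip, its card still drawn, in the white reject tub and leave the good clips standing in the rack with their cards in.

Things in the scene. Friction and masses are not known exactly. Their poses are not given: they have to be found in the camera images.
- rack: fixed grey plate 12 mm thick, 250 mm wide (y), 3 nests 80 mm apart along y. In each a clip stands on the plate with 2 to 3 mm play between front posts, side rails (10 mm above it) and rear stop (22 mm). Clips lift straight out; left is +y. Origin: on the bench under the middle nest; -x, towards the robot (within 0.22 rad), is the way to pull.
- posts: the six slender brass posts of the rack (10 x 10 mm, 46 mm above the plate), two in front of each clip body, either side of its jaws: they take the pull of the test and bend if loaded over 24 N. Fixed to the rack; same origin and axes as the rack.
- clip_a: upright blue spring clip; the three look alike, letters say nothing of grip or place. 160 g. Origin: its underside; z up, jaws and card face -x. Body 30 mm wide (y), 50 mm high, parallel-sided from x=-10 to +24 mm: grip it there across y from above, 35 mm above the underside. 12 mm wide jaws reach to x=-28 mm.
- tab_a (a point): centre of the yellow pull tab (22 mm long in x, 10 mm thick in y, 38 mm high) on the white card of clip_a: at start 64 mm from the clip's origin along its -x, 25 mm above its underside. Grip it across y from above; 25 mm of bare card lie between tab and jaws.
- card_a (a joint): how far the card of clip_a is drawn out (m): 0 at start, stop at 0.025 (it never leaves the clip); no spring back. Friction holds it: over 30 N in the two good clips; in the weak one it slides at 3 to 6 N. A pull of 10 N at 10 mm/s or slower tells. First the clip itself shifts up to 3 mm in its nest almost without force, then the force rises within 1 mm (some 5 mm of commanded travel).
- clip_b: upright blue spring clip; the three look alike, letters say nothing of grip or place. 160 g. Origin: its underside; z up, jaws and card face -x. Body 30 mm wide (y), 50 mm high, parallel-sided from x=-10 to +24 mm: grip it there across y from above, 35 mm above the underside. 12 mm wide jaws reach to x=-28 mm.
- tab_b (a point): centre of the yellow pull tab (22 mm long in x, 10 mm thick in y, 38 mm high) on the white card of clip_b: at start 64 mm from the clip's origin along its -x, 25 mm above its underside. Grip it across y from above; 25 mm of bare card lie between tab and jaws.
- card_b (a joint): how far the card of clip_b is drawn out (m): 0 at start, stop at 0.025 (it never leaves the clip); no spring back. Friction holds it: over 30 N in the two good clips; in the weak one it slides at 3 to 6 N. A pull of 10 N at 10 mm/s or slower tells. First the clip itself shifts up to 3 mm in its nest almost without force, then the force rises within 1 mm (some 5 mm of commanded travel).
- clip_c: upright blue spring clip; the three look alike, letters say nothing of grip or place. 160 g. Origin: its underside; z up, jaws and card face -x. Body 30 mm wide (y), 50 mm high, parallel-sided from x=-10 to +24 mm: grip it there across y from above, 35 mm above the underside. 12 mm wide jaws reach to x=-28 mm.
- tab_c (a point): centre of the yellow pull tab (22 mm long in x, 10 mm thick in y, 38 mm high) on the white card of clip_c: at start 64 mm from the clip's origin along its -x, 25 mm above its underside. Grip it across y from above; 25 mm of bare card lie between tab and jaws.
- card_c (a joint): how far the card of clip_c is drawn out (m): 0 at start, stop at 0.025 (it never leaves the clip); no spring back. Friction holds it: over 30 N in the two good clips; in the weak one it slides at 3 to 6 N. A pull of 10 N at 10 mm/s or slower tells. First the clip itself shifts up to 3 mm in its nest almost without force, then the force rises within 1 mm (some 5 mm of commanded travel).
- drill_stand: fixed drill on a stand, taller than 0.4 m, on the right of the rack, between it and the arm's start: its base spans about x 0.43 to 0.68, y -0.36 to -0.17 m. Pass it on the robot's side (nearer than 0.40 m to the base axis). Not part of the job.
- tub: loose round white plastic reject tub, open on top, 170 mm across at the rim, about 120 mm across at the floor, sloping wall 48 mm high, floor 5 to 8 mm thick, 250 g. Origin: centre of its underside, on the bench.

How it is judged:
On the way, in this order (a step that is already met when the one before it is completed fails the run):
1. the left clip has been tested in the rack: it held its card under a pull of at least 5.5 N, or its card has been drawn at least 12 mm (((y of clip_a in the frame of rack above 0.04 m and horizontal distance between clip_a and rack below 0.1 m and z of clip_a in the frame of rack below 0.022 m and angle between clip_a's own z axis and vertical below 0.2 rad and (value of joint card_a above 0.012 m or contact force between clip_a and posts above 5.5 N)) or (y of clip_b in the frame of rack above 0.04 m and horizontal distance between clip_b and rack below 0.1 m and z of clip_b in the frame of rack below 0.022 m and angle between clip_b's own z axis and vertical below 0.2 rad and (value of joint card_b above 0.012 m or contact force between clip_b and posts above 5.5 N)) or (y of clip_c in the frame of rack above 0.04 m and horizontal distance between clip_c and rack below 0.1 m and z of clip_c in the frame of rack below 0.022 m and angle between clip_c's own z axis and vertical below 0.2 rad and (value of joint card_c above 0.012 m or contact force between clip_c and posts above 5.5 N)))).
2. the middle clip has been tested in the rack: it held its card under a pull of at least 5.5 N, or its card has been drawn at least 12 mm (((y of clip_a in the frame of rack between -0.04 and 0.04 m and horizontal distance between clip_a and rack below 0.1 m and z of clip_a in the frame of rack below 0.022 m and angle between clip_a's own z axis and vertical below 0.2 rad and (value of joint card_a above 0.012 m or contact force between clip_a and posts above 5.5 N)) or (y of clip_b in the frame of rack between -0.04 and 0.04 m and horizontal distance between clip_b and rack below 0.1 m and z of clip_b in the frame of rack below 0.022 m and angle between clip_b's own z axis and vertical below 0.2 rad and (value of joint card_b above 0.012 m or contact force between clip_b and posts above 5.5 N)) or (y of clip_c in the frame of rack between -0.04 and 0.04 m and horizontal distance between clip_c and rack below 0.1 m and z of clip_c in the frame of rack below 0.022 m and angle between clip_c's own z axis and vertical below 0.2 rad and (value of joint card_c above 0.012 m or contact force between clip_c and posts above 5.5 N)))).
3. the right clip has been tested in the rack: it held its card under a pull of at least 5.5 N, or its card has been drawn at least 12 mm (((y of clip_a in the frame of rack below -0.04 m and horizontal distance between clip_a and rack below 0.1 m and z of clip_a in the frame of rack below 0.022 m and angle between clip_a's own z axis and vertical below 0.2 rad and (value of joint card_a above 0.012 m or contact force between clip_a and posts above 5.5 N)) or (y of clip_b in the frame of rack below -0.04 m and horizontal distance between clip_b and rack below 0.1 m and z of clip_b in the frame of rack below 0.022 m and angle between clip_b's own z axis and vertical below 0.2 rad and (value of joint card_b above 0.012 m or contact force between clip_b and posts above 5.5 N)) or (y of clip_c in the frame of rack below -0.04 m and horizontal distance between clip_c and rack below 0.1 m and z of clip_c in the frame of rack below 0.022 m and angle between clip_c's own z axis and vertical below 0.2 rad and (value of joint card_c above 0.012 m or contact force between clip_c and posts above 5.5 N)))).
At the end, for the whole second after the job is handed in: The clip whose card slid is at rest in the tub, card drawn over 6 mm, origin within 65 mm and tab within 85 mm of the tub's centre from above, origin under 45 mm above its underside; tub level (0.15 rad). Others upright (0.12 rad), within 10 mm of their start, cards under 5 mm (angle between tub's own z axis and vertical below 0.15 rad and ((horizontal distance between clip_a and tub below 0.065 m and z of clip_a in the frame of tub below 0.045 m and horizontal distance between tab_a and tub below 0.085 m and value of joint card_a above 0.006 m and linear speed of clip_a below 0.02 m/s and distance of each of clip_b, clip_c from where it was at the start of the episode below 0.01 m and angle between each of clip_b, clip_c's own z axis and vertical below 0.12 rad and value of joint each of card_b, card_c below 0.005 m) or (horizontal distance between clip_b and tub below 0.065 m and z of clip_b in the frame of tub below 0.045 m and horizontal distance between tab_b and tub below 0.085 m and value of joint card_b above 0.006 m and linear speed of clip_b below 0.02 m/s and distance of each of clip_a, clip_c from where it was at the start of the episode below 0.01 m and angle between each of clip_a, clip_c's own z axis and vertical below 0.12 rad and value of joint each of card_a, card_c below 0.005 m) or (horizontal distance between clip_c and tub below 0.065 m and z of clip_c in the frame of tub below 0.045 m and horizontal distance between tab_c and tub below 0.085 m and value of joint card_c above 0.006 m and linear speed of clip_c below 0.02 m/s and distance of each of clip_a, clip_b from where it was at the start of the episode below 0.01 m and angle between each of clip_a, clip_b's own z axis and vertical below 0.12 rad and value of joint each of card_a, card_b below 0.005 m))); the robot touches nothing.
It fails at once if a clip has been pulled against the brass posts with more than 24 N (contact force between any of clip_a, clip_b, clip_c and posts above 24 N).
It also fails if it takes over 70 s, if anything falls off the work surface, if the arm or the gripper's body presses on something with over 40 N, if the wrist force passes 120 N, or if a joint passes its speed limit or range.

ROBOT

A 7-joint arm with a two-finger parallel gripper is mounted at the origin on a cart in front of the work surface, level with it; the furniture and walls round the work are solid. World frame = base frame: x ahead of the robot, y to its left, z up, the work surface at z = 0. Lengths are in m, angles in rad, forces in N, time in s.
With the tool pointing down it reaches from about 0.4 to 0.85 m from the base axis. Payload 10.4 kg.
Tool frame: the origin (TCP) lies midway between the tips of the shut fingers; the grasp point (between the pads) lies 19 mm behind it; z points along the fingers, y is the line along which they close (so a half turn about z gives the same grasp; the last joint's range is limited). The gripper opens to 87 mm and grips with 3 to 60 N. Pads are 19 mm wide; open, the fingers measure 117 mm over their backs; the gripper's body (75 mm by 190 mm) begins 51 mm behind the grasp point.
Start: joints at [1.257, 0.332, -0.065, 1.46, 0.022, 1.35, -0.088], TCP at [0.179, -0.599, 0.223] pointing down, gripper open.
Joint ranges: [-2.6, 2.6], [-0.5, 2.12], [-1.47, 1.34], [0.16, 2.42], [-1.27, 4.41], [0.06, 2.06], [-2.6, 2.6]. Speed limits (rad/s): [2.22, 2.22, 2.79, 2.79, 3.14, 3.14, 3.14].

INTERFACE

Orientations are given as a unit quaternion [x, y, z, w].
In Python, from bench import sensors, eyes, order gives the robot as it stands.
- The arm moves only by the tool arm_command, never from a script. Its argument "steps" is a list of rows, each an object with "rot": the turn, a rotation vector about the world's x, y, z in degrees, a list of three; "slide": the shift along the world's x, y, z in m, a list of three; "grip": the opening, from 0 (shut) to 1 (fully open). A call has exactly 8 rows; each row shifts and turns the commanded pose from where the row before left it; what a row does not reach is not made up. A row lasts 1/8 s, in which the tool goes at most 62.5 mm and 10.7 degrees, less where a joint would pass 70% of its speed; a pose out of reach is approached as far as the arm can. A call with a gripper value outside its range is refused whole. The fingers move at their own pace and stop on an object; "newtons" is the grip in N (left out, the last holds). Time passes only in rows, so rows that do not move let the fingers close, or fill a call up. It gives the time, the measured TCP pose, the force, the opening and the grip force at its end, in the units of the state.
- sensors.read_state(): the state, without advancing time (a new reading comes with each control period).
- eyes.camera(name): name is "scene" or "top"; returns a dict with "pixels" (420x560x3 uint8, red, green, blue), "intrinsics" (3x3 intrinsics, pixels), "pose" (4x4, takes a point from camera to world coordinates). Camera axes: x right, y down, z forward; pixel columns grow to the right and rows downward; lengths in m; the calibration is good to about 2 mm. A picture is of the moment at which its call begins. There is no depth.
- order.close_job(): hands the job in; it is judged then, once.
Trained networks look in a picture, given as the dict that the camera call returned (one of the last four; its "shot" number tells which), for a name from the list of things; names that differ only in an ending like _2 or _b are one class to them, and where a whole thing is asked for, a point or a joint stands for the part that bears it (a point fixed in the world has none). Each returns a list of dicts, best first, with "conf" (0 to 1); they miss things now and then, are a little off and sometimes report something else, mostly with a low value. They report only what shows in the picture. A call takes as long as a camera call.
- eyes.look_for(name, picture): "bbox" ([left, top, right, bottom] in pixels, round what is visible of it).
The state is a dict: "time": time; "joint_positions": joint angles; "joint_vel": joint speeds; "joint_torque": joint torques, N m; "ee_pos": TCP position; "eef_rot": TCP orientation; "ft_force": force on the tool from outside, world axes, zero at the start; "torque": the same for the moment, N m; "width": finger opening in m; "grip_force": force on a finger pad.
Only numpy, scipy, OpenCV 4.12 (cv2) and the standard library are available. Lean on these libraries where they do the work, as an engineer would, in place of code of your own. Each camera call takes 0.05 s, during which the arm holds its last target. There are 200 camera calls.

## Working session

There is one attempt and no reset: what is moved stays moved. The work goes in short steps, Python scripts to look and compute and a tool call to move; the robot and the scene stay as the last step left them, time stands still between calls to the robot, and variables do not carry over. Pictures are saved under pics/ and viewed, at most 10 in all, crops included, and the job is handed in when it is done.

Besides the shell and the picture viewer there is one more tool, called after "Emit:" by a JSON object that holds its "method" and its "body". arm_command: Moves the arm, as the interface text tells. Its arguments: {"type":"object","properties":{"steps":{"type":"array","items":{"type":"object","properties":{"rot":{"type":"array","items":{"type":"number"}},"slide":{"type":"array","items":{"type":"number"}},"grip":{"type":"number"}}}},"newtons":{"type":"number"}},"required":["steps"]}

```bash
mkdir -p pics; ls; python3 - <<'E'
from bench import sensors, eyes, order
import cv2,numpy as np
s=sensors.read_state(); print({k:np.round(v,3) for k,v in s.items()})
for n in("scene","top"):
    c=eyes.camera(n); cv2.imwrite(f"pics/{n}0.png",c["pixels"][:,:,::-1])
    print(n,np.round(c["intrinsics"],1).tolist(),np.round(c["pose"],3).tolist())
    for t in("rack","posts","clip_a","tab_a","card_a","tub"):
        print(t,[(np.round(d["bbox"]).astype(int).tolist(),round(d["conf"],2)) for d in eyes.look_for(t,c)][:6])
E
```

```text
pics
{'time': np.float64(0.0), 'joint_positions': array([ 1.257,  0.333, -0.065,  1.461,  0.022,  1.35 , -0.088]), 'joint_vel': array([-0.001, -0.   ,  0.002, -0.001,  0.002, -0.001,  0.001]), 'joint_torque': array([-0.0000e+00, -6.2325e+01,  2.5000e-02, -3.8989e+01, -6.1000e-02,
        4.0000e-02,  0.0000e+00]), 'ee_pos': array([ 0.179, -0.598,  0.222]), 'eef_rot': array([ 0.989,  0.145, -0.   , -0.001]), 'ft_force': array([ 0.08 ,  0.267, -0.103]), 'torque': array([-0.032,  0.007, -0.001]), 'grip_force': np.float64(0.0), 'width': np.float64(0.087)}
scene [[475.4, 0.0, 280.0], [0.0, 475.4, 208.3], [0.0, 0.0, 1.0]] [[-0.695, -0.297, 0.655, -0.224], [-0.719, 0.296, -0.628, 0.812], [-0.007, -0.908, -0.42, 0.534], [0.0, 0.0, 0.0, 1.0]]
rack [([232, 191, 314, 236], 0.73)]
posts [([260, 212, 278, 232], 0.55), ([256, 192, 302, 228], 0.51)]
clip_a [([294, 181, 325, 211], 0.91), ([153, 242, 234, 296], 0.57)]
tab_a [([230, 191, 310, 238], 0.75), ([304, 194, 322, 209], 0.62), ([286, 202, 305, 220], 0.61), ([262, 212, 277, 233], 0.46)]
card_a [([286, 201, 300, 219], 0.62), ([254, 191, 303, 226], 0.57), ([262, 212, 278, 228], 0.56), ([310, 192, 324, 207], 0.44)]
tub [([152, 240, 238, 296], 0.8)]
top [[472.3, 0.0, 278.1], [0.0, 472.3, 214.0], [0.0, 0.0, 1.0]] [[0.018, -0.984, 0.178, 0.301], [-1.0, -0.015, 0.023, 0.047], [-0.02, -0.178, -0.984, 1.32], [0.0, 0.0, 0.0, 1.0]]
rack [([246, 179, 338, 213], 0.66)]
posts [([255, 204, 324, 211], 0.55)]
clip_a [([312, 185, 322, 224], 0.79), ([284, 189, 298, 225], 0.73), ([256, 192, 266, 227], 0.66), ([315, 220, 321, 224], 0.51)]
tab_a [([316, 220, 322, 222], 0.6), ([291, 218, 293, 227], 0.45), ([259, 218, 263, 228], 0.44)]
card_a [([259, 218, 264, 226], 0.54), ([316, 218, 322, 224], 0.49)]
tub [([145, 196, 203, 260], 0.91)]
```

```bash
python3 - <<'E'
import cv2,numpy as np
t=cv2.imread("pics/top0.png"); s=cv2.imread("pics/scene0.png")
a=cv2.resize(t[170:270,130:350],None,fx=3.6,fy=3.6,interpolation=cv2.INTER_CUBIC)[:,:792]
cv2.imwrite("pics/topc.png",a)
cv2.imwrite("pics/topd.png",cv2.resize(t[176:236,240:345],None,fx=7.5,fy=7.5,interpolation=cv2.INTER_CUBIC))
E
```

```text
(no output)
```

View pics/scene0.png

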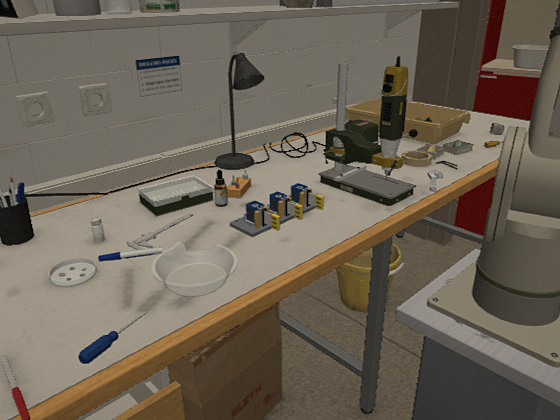

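View pics/topd.png

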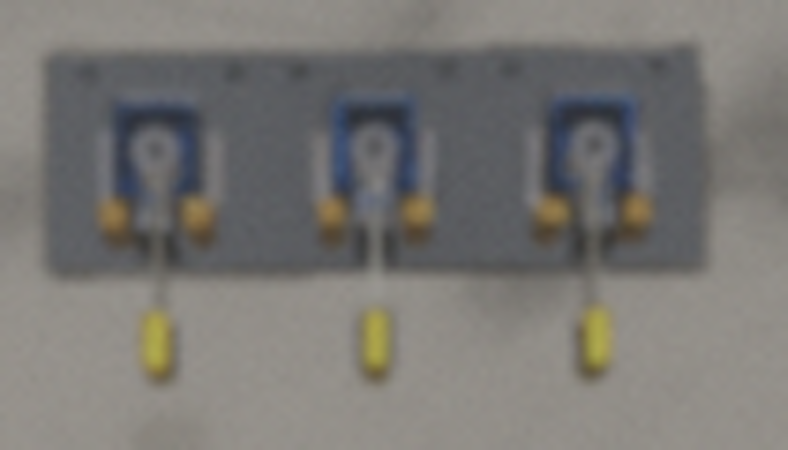

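View pics/top0.png

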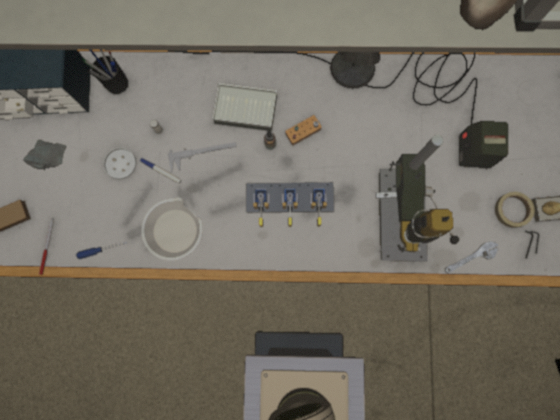

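The scene view shows three blue clips in the rack (about 255–325, 180–235), with the tub at (195, 268) and the drill to the right. In the top view the yellow tabs are at about (261,222), (290,222) and (319,221). The tub's rim is centred near (172,229), to the left (+y). I'll fit these using both cameras.

```bash
cat > h.py <<'E'
from bench import sensors, eyes
import cv2,numpy as np
from scipy.optimize import least_squares
def proj(c,P):
    T=np.linalg.inv(np.array(c["pose"])); q=np.atleast_2d(P)@T[:3,:3].T+T[:3,3]; q=q@np.array(c["intrinsics"]).T
    return q[:,:2]/q[:,2:]
def box(x,y,z,yaw,l,w,h):
    g=np.array([[a,b,d] for a in(-l/2,l/2) for b in(-w/2,w/2) for d in(-h/2,h/2)])
    R=np.array([[np.cos(yaw),-np.sin(yaw),0],[np.sin(yaw),np.cos(yaw),0],[0,0,1]])
    return g@R.T+[x,y,z]
def hc(c,B):
    h=cv2.convexHull(proj(c,B).astype(np.float32)); m=cv2.moments(h); return np.array([m["m10"]/m["m00"],m["m01"]/m["m00"]]),m["m00"]
def blobs(c,roi,amin=15):
    hsv=cv2.cvtColor(c["pixels"],cv2.COLOR_RGB2HSV); m=cv2.inRange(hsv,(24,120,90),(36,255,255))
    k=np.zeros_like(m); a,b,d,e=roi; k[b:e,a:d]=1; m*=k
    n,_,st,ce=cv2.connectedComponentsWithStats(m)
    return [(ce[i],st[i,4]) for i in range(1,n) if st[i,4]>=amin]
def pt(c,uv,z):
    T=np.array(c["pose"]); d=T[:3,:3]@np.linalg.solve(np.array(c["intrinsics"]),[*uv,1]); return T[:3,3]+d*(z-T[2,3])/d[2]
E
python3 - <<'E'
from h import *
t=eyes.camera("top"); s=eyes.camera("scene")
bt=sorted(blobs(t,(240,205,345,240)),key=lambda b:b[0][0]); bs=sorted(blobs(s,(225,180,335,245)),key=lambda b:b[0][0])
print(bt,bs)
P=[]
for n,(p,a) in enumerate(bt):
    f=lambda v:hc(t,box(v[0],v[1],.037,0,.022,.01,.038))[0]-p
    r=least_squares(f,[.5,0],diff_step=1e-3); print("top",r.x.round(4),hc(t,box(*r.x,.037,0,.022,.01,.038))[1]); P.append(r.x)
for n,(p,a) in enumerate(bs):
    f=lambda v:hc(s,box(v[0],v[1],.037,0,.022,.01,.038))[0]-p
    r=least_squares(f,[.5,0],diff_step=1e-3); print("scene",r.x.round(4))
d=P[0]-P[2]; print("yaw",np.arctan2(-d[0],d[1]),np.linalg.norm(d))
for c,b in((t,[140,190,210,265]),):
    m=cv2.inRange(cv2.cvtColor(c["pixels"],cv2.COLOR_RGB2HSV),(0,0,185),(180,60,255)); 
    g=np.zeros_like(m); g[b[1]:b[3],b[0]:b[2]]=m[b[1]:b[3],b[0]:b[2]]
    ct=max(cv2.findContours(g,0,1)[0],key=cv2.contourArea); e=cv2.minEnclosingCircle(ct); print(e)
print(pt(t,[172.4,229],.048),pt(t,[145,229],.048),pt(t,[203,229],.048),pt(t,[174,196],.048),pt(t,[174,260],.048))
print(pt(s,[152,268],.048))
E
```

```text
[(array([318.95, 220.85]), np.int32(20))] [(array([276.51351351, 221.86486486]), np.int32(37)), (array([299.52941176, 215.17647059]), np.int32(17)), (array([321.5       , 203.88888889]), np.int32(18))]
top [ 0.5154 -0.0357] 44.16625519655645
scene [0.5041 0.125 ]
scene [0.4911 0.0605]
scene [ 0.4977 -0.0268]Traceback (most recent call last):
  File "<stdin>", line 12, in <module>
IndexError: list index out of range
```

```bash
python3 - <<'E'
import cv2,numpy as np
t=cv2.imread("pics/top0.png"); s=cv2.imread("pics/scene0.png")
a=cv2.resize(t[190:270,135:215],(400,400),interpolation=cv2.INTER_CUBIC)
b=cv2.resize(s[170:250,225:325],(400,320),interpolation=cv2.INTER_CUBIC)
b=np.vstack([b,np.zeros((80,400,3),np.uint8)])
cv2.imwrite("pics/mix.png",np.hstack([a,b]))
E
```

```text
(no output)
```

View pics/mix.png

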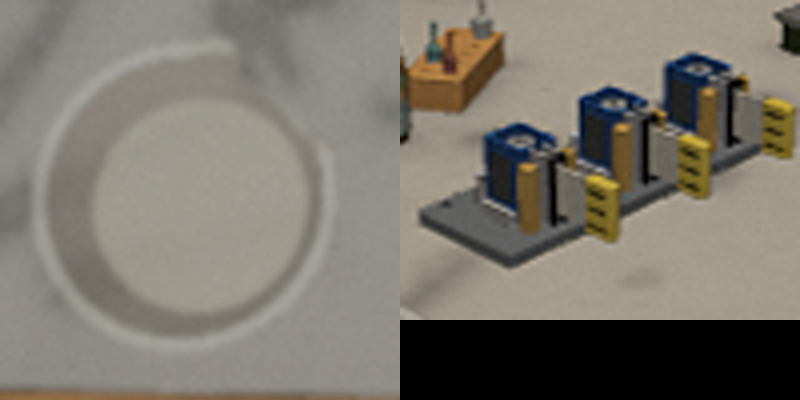

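```bash
python3 - <<'E'
from h import *
t=eyes.camera("top"); s=eyes.camera("scene")
X={}
yaw=0.
for it in range(3):
  for n,c,L in(("top",t,[(260.9,221.7),(290.1,221.7),(319.5,221.3)]),("scene",s,[(275.5,222),(298.75,211.5),(319.75,201.75)])):
    R=[least_squares(lambda v:hc(c,box(v[0],v[1],.037,yaw,.022,.01,.038))[0]-np.array(p),[.5,0],diff_step=1e-3).x for p in L]
    X[n]=np.array(R); d=R[0]-R[2]; y=np.arctan2(-d[0],d[1]); 
    if it==2: print(n,np.round(R,4).tolist(),"yaw",y,np.linalg.norm(d))
    if n=="top": yt=y
  yaw=yt
# rack corners top view (crop coords), plate top z=.012: front edge, back edge; posts tops z=.058
q=lambda u,v,z:np.round(pt(t,[240+u/7.5,176+v/7.5],z)[:2],4).tolist()
print("front",q(45,272,.0),q(706,268,.0),"back",q(45,55,.012),q(698,48,.012))
print("posts",[q(u,v,.058) for u,v in((115,205),(198,205),(332,205),(418,205),(551,205),(636,203))])
print("tub",[pt(t,p,z).round(4).tolist() for p,z in(((171.6,229.2),.048),((175,231.2),.007))])
E
```

```text
top [[0.5106, 0.1238], [0.5118, 0.0435], [0.5142, -0.0372]] yaw 0.022197898907637625 0.16104567044808538
scene [[0.5053, 0.1272], [0.507, 0.0468], [0.5098, -0.0337]] yaw 0.027938303621675504 0.16096706111390455
front [0.5434, 0.1692] [0.5487, -0.0811] back [0.6251, 0.1707] [0.6312, -0.0772]
posts [[0.5579, 0.1391], [0.5584, 0.1089], [0.5591, 0.0601], [0.5595, 0.0289], [0.5602, -0.0194], [0.5614, -0.0502]]
tub [[0.4845, 0.367, 0.048], [0.4849, 0.3674, 0.007]]
```

The tub rim is complete, with a spout at its upper right. All three tabs stand upright at 80 mm pitch and the rack yaw is about 1.4°. Next I'll swing round on the robot's side of the drill.

Emit:
{"method": "arm_command", "body": {"steps": [{"slide": [0.01,0.045,0],"grip": 1},{"slide": [0.01,0.045,0],"grip": 1},{"slide": [0.01,0.045,0],"grip": 1},{"slide": [0.01,0.045,0],"grip": 1},{"slide": [0.01,0.045,0],"grip": 1},{"slide": [0.02,0.04,0],"grip": 1},{"slide": [0.025,0.04,0],"grip": 1},{"slide": [0,0,0],"grip": 1}], "newtons": 30}}

```text
schema error: expected keys rot, slide, grip
```

Emit:
{"method": "arm_command", "body": {"steps": [{"rot": [0,0,0],"slide": [0.01,0.045,0],"grip": 1},{"rot": [0,0,0],"slide": [0.01,0.045,0],"grip": 1},{"rot": [0,0,0],"slide": [0.01,0.045,0],"grip": 1},{"rot": [0,0,0],"slide": [0.01,0.045,0],"grip": 1},{"rot": [0,0,0],"slide": [0.01,0.045,0],"grip": 1},{"rot": [0,0,0],"slide": [0.02,0.04,0],"grip": 1},{"rot": [0,0,0],"slide": [0.025,0.04,0],"grip": 1},{"rot": [0,0,0],"slide": [0,0,0],"grip": 1}], "newtons": 30}}

```text
time: 1.9
ee_pos: [0.2759, -0.2915, 0.2231]
eef_rot: [0.989, 0.147, 0.0, 0.001]
ft_force: [0.4, -0.4, 0.1]
width: 0.087
grip_force: 0.0
```

Emit:
{"method": "arm_command", "body": {"steps": [{"rot": [0,0,-2],"slide": [0.012,0.045,0],"grip": 1},{"rot": [0,0,-2],"slide": [0.012,0.045,0],"grip": 1},{"rot": [0,0,-2],"slide": [0.015,0.045,0],"grip": 1},{"rot": [0,0,-2],"slide": [0.02,0.05,0],"grip": 1},{"rot": [0,0,-2],"slide": [0.03,0.05,0],"grip": 1},{"rot": [0,0,-2],"slide": [0.03,0.05,0],"grip": 1},{"rot": [0,0,-2],"slide": [0.03,0.05,0],"grip": 1},{"rot": [0,0,-1.3],"slide": [0.03,0.05,0],"grip": 1}]}}

```text
time: 2.9
ee_pos: [0.4545, 0.0918, 0.2232]
eef_rot: [1.0, 0.01, 0.001, 0.0]
ft_force: [1.1, -0.6, -2.4]
width: 0.0869
grip_force: 0.0
```

Emit:
{"method": "arm_command", "body": {"steps": [{"rot": [0,0,0],"slide": [0.026,0.017,0],"grip": 1},{"rot": [0,0,0],"slide": [0.026,0.017,-0.03],"grip": 1},{"rot": [0,0,0],"slide": [0,0,-0.05],"grip": 1},{"rot": [0,0,0],"slide": [0,0,-0.04],"grip": 1},{"rot": [0,0,0],"slide": [0,0,-0.03],"grip": 1},{"rot": [0,0,0],"slide": [0,0,-0.03],"grip": 1},{"rot": [0,0,0],"slide": [0,0,-0.01],"grip": 1},{"rot": [0,0,0],"slide": [0,0,0],"grip": 1}]}}

```text
time: 3.9
ee_pos: [0.5053, 0.1249, 0.0326]
eef_rot: [1.0, 0.012, -0.0, -0.0]
ft_force: [0.1, -0.1, 0.4]
width: 0.0869
grip_force: 0.0
```

```bash
python3 - <<'E'
from h import *
print(sensors.read_state()["ee_pos"],sensors.read_state()["ft_force"])
o=[]
for n,b in(("scene",(225,150,325,250)),("top",(230,170,330,270))):
    c=eyes.camera(n); o.append(cv2.resize(c["pixels"][b[1]:b[3],b[0]:b[2],::-1],(400,400),interpolation=cv2.INTER_CUBIC))
cv2.imwrite("pics/m1.png",np.hstack(o))
E
```

```text
[0.50534559 0.12491167 0.03255613] [ 0.07512672 -0.09604075  0.40840167]
```

View pics/m1.png

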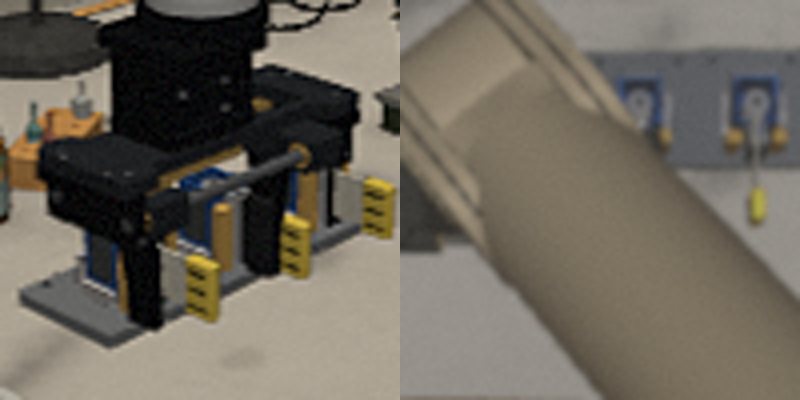

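The fingers straddle the left tab at about (200, 290) in the crop and stay clear of the posts. Lower by 10 mm and close.

Emit:
{"method": "arm_command", "body": {"steps": [{"rot": [0,0,0],"slide": [0.002,0.001,-0.009],"grip": 1},{"rot": [0,0,0],"slide": [0,0,0],"grip": 0.5},{"rot": [0,0,0],"slide": [0,0,0],"grip": 0.3},{"rot": [0,0,0],"slide": [0,0,0],"grip": 0.2},{"rot": [0,0,0],"slide": [0,0,0],"grip": 0.05},{"rot": [0,0,0],"slide": [0,0,0],"grip": 0.05},{"rot": [0,0,0],"slide": [0,0,0],"grip": 0.05},{"rot": [0,0,0],"slide": [0,0,0],"grip": 0.05}], "newtons": 30}}

```text
time: 5.0
ee_pos: [0.5072, 0.1262, 0.0236]
eef_rot: [1.0, 0.012, 0.0, 0.0]
ft_force: [0.4, -0.7, 0.1]
width: 0.0248
grip_force: 0.0
```

Emit:
{"method": "arm_command", "body": {"steps": [{"rot": [0,0,0],"slide": [0,0,0],"grip": 0.05},{"rot": [0,0,0],"slide": [0,0,0],"grip": 0.05},{"rot": [0,0,0],"slide": [0,0,0],"grip": 0.05},{"rot": [0,0,0],"slide": [0,0,0],"grip": 0.05},{"rot": [0,0,0],"slide": [0,0,0],"grip": 0.05},{"rot": [0,0,0],"slide": [0,0,0],"grip": 0.05},{"rot": [0,0,0],"slide": [0,0,0],"grip": 0.05},{"rot": [0,0,0],"slide": [0,0,0],"grip": 0.05}]}}

```text
time: 6.0
ee_pos: [0.5072, 0.1262, 0.0235]
eef_rot: [1.0, 0.012, -0.0, 0.0]
ft_force: [-0.5, -0.1, 0.6]
width: 0.0095
grip_force: 30.0
```

Emit:
{"method": "arm_command", "body": {"steps": [{"rot": [0,0,0],"slide": [-0.001,0,0],"grip": 0.05},{"rot": [0,0,0],"slide": [-0.001,0,0],"grip": 0.05},{"rot": [0,0,0],"slide": [-0.001,0,0],"grip": 0.05},{"rot": [0,0,0],"slide": [-0.001,0,0],"grip": 0.05},{"rot": [0,0,0],"slide": [0,0,0],"grip": 0.05},{"rot": [0,0,0],"slide": [0,0,0],"grip": 0.05},{"rot": [0,0,0],"slide": [0,0,0],"grip": 0.05},{"rot": [0,0,0],"slide": [0,0,0],"grip": 0.05}]}}

```text
time: 7.0
ee_pos: [0.5051, 0.1261, 0.024]
eef_rot: [1.0, 0.012, 0.002, -0.0]
ft_force: [9.0, 0.4, -5.6]
width: 0.0097
grip_force: 30.0
```

9 N held after only 2 mm of travel, so the left clip is good. Unload it, release, and move to the middle clip.

Emit:
{"method": "arm_command", "body": {"steps": [{"rot": [0,0,0],"slide": [0.0025,0,0],"grip": 0.05},{"rot": [0,0,0],"slide": [0,0,0],"grip": 0.05},{"rot": [0,0,0],"slide": [0,0,0],"grip": 0.6},{"rot": [0,0,0],"slide": [0,0,0],"grip": 0.6},{"rot": [0,0,0],"slide": [0,0,0],"grip": 0.6},{"rot": [0,0,0],"slide": [0,0,0.02],"grip": 0.6},{"rot": [0,0,0],"slide": [0,0,0.03],"grip": 0.6},{"rot": [0,0,0],"slide": [0,0,0.03],"grip": 0.6}]}}

```text
time: 8.0
ee_pos: [0.5058, 0.1266, 0.1057]
eef_rot: [1.0, 0.012, 0.0, -0.0]
ft_force: [-0.4, -0.5, 0.9]
width: 0.0512
grip_force: 0.0
```

Emit:
{"method": "arm_command", "body": {"steps": [{"rot": [0,0,0],"slide": [0.003,-0.04,0],"grip": 0.6},{"rot": [0,0,0],"slide": [0,-0.0405,0],"grip": 0.6},{"rot": [0,0,0],"slide": [0,0,-0.032],"grip": 0.6},{"rot": [0,0,0],"slide": [0,0,-0.03],"grip": 0.6},{"rot": [0,0,0],"slide": [0,0,-0.02],"grip": 0.6},{"rot": [0,0,0],"slide": [0,0,0],"grip": 0.3},{"rot": [0,0,0],"slide": [0,0,0],"grip": 0.05},{"rot": [0,0,0],"slide": [0,0,0],"grip": 0.05}]}}

```text
time: 9.0
ee_pos: [0.5095, 0.0459, 0.0226]
eef_rot: [1.0, 0.012, 0.001, 0.0]
ft_force: [0.1, -0.3, 0.6]
width: 0.03
grip_force: 0.0
```

Emit:
{"method": "arm_command", "body": {"steps": [{"rot": [0,0,0],"slide": [0,0,0],"grip": 0.05},{"rot": [0,0,0],"slide": [0,0,0],"grip": 0.05},{"rot": [0,0,0],"slide": [0,0,0],"grip": 0.05},{"rot": [0,0,0],"slide": [0,0,0],"grip": 0.05},{"rot": [0,0,0],"slide": [0,0,0],"grip": 0.05},{"rot": [0,0,0],"slide": [0,0,0],"grip": 0.05},{"rot": [0,0,0],"slide": [0,0,0],"grip": 0.05},{"rot": [0,0,0],"slide": [0,0,0],"grip": 0.05}]}}

```text
time: 10.0
ee_pos: [0.5088, 0.0457, 0.0216]
eef_rot: [1.0, 0.012, 0.0, 0.0]
ft_force: [-0.2, -0.5, 3.8]
width: 0.0096
grip_force: 30.0
```

Emit:
{"method": "arm_command", "body": {"steps": [{"rot": [0,0,0],"slide": [-0.001,0,0],"grip": 0.05},{"rot": [0,0,0],"slide": [-0.001,0,0],"grip": 0.05},{"rot": [0,0,0],"slide": [-0.001,0,0],"grip": 0.05},{"rot": [0,0,0],"slide": [-0.0005,0,0],"grip": 0.05},{"rot": [0,0,0],"slide": [0,0,0],"grip": 0.05},{"rot": [0,0,0],"slide": [0,0,0],"grip": 0.05},{"rot": [0,0,0],"slide": [0,0,0],"grip": 0.05},{"rot": [0,0,0],"slide": [0,0,0],"grip": 0.05}]}}

```text
time: 11.0
ee_pos: [0.5054, 0.0458, 0.0217]
eef_rot: [1.0, 0.012, 0.0, 0.0]
ft_force: [4.1, -0.0, 2.6]
width: 0.0096
grip_force: 30.0
```

Emit:
{"method": "arm_command", "body": {"steps": [{"rot": [0,0,0],"slide": [-0.0005,0,0],"grip": 0.05},{"rot": [0,0,0],"slide": [-0.0005,0,0],"grip": 0.05},{"rot": [0,0,0],"slide": [-0.0005,0,0],"grip": 0.05},{"rot": [0,0,0],"slide": [0,0,0],"grip": 0.05},{"rot": [0,0,0],"slide": [0,0,0],"grip": 0.05},{"rot": [0,0,0],"slide": [0,0,0],"grip": 0.05},{"rot": [0,0,0],"slide": [0,0,0],"grip": 0.05},{"rot": [0,0,0],"slide": [0,0,0],"grip": 0.05}]}}

```text
time: 12.0
ee_pos: [0.5037, 0.0457, 0.0216]
eef_rot: [1.0, 0.012, -0.0, 0.0]
ft_force: [3.4, -0.4, 4.2]
width: 0.01
grip_force: 30.0
```

The card slides at 3–4 N, so the middle clip is the weak one. Draw it further.

Emit:
{"method": "arm_command", "body": {"steps": [{"rot": [0,0,0],"slide": [-0.001,0,0],"grip": 0.05},{"rot": [0,0,0],"slide": [-0.001,0,0],"grip": 0.05},{"rot": [0,0,0],"slide": [-0.001,0,0],"grip": 0.05},{"rot": [0,0,0],"slide": [-0.001,0,0],"grip": 0.05},{"rot": [0,0,0],"slide": [-0.001,0,0],"grip": 0.05},{"rot": [0,0,0],"slide": [-0.001,0,0],"grip": 0.05},{"rot": [0,0,0],"slide": [-0.001,0,0],"grip": 0.05},{"rot": [0,0,0],"slide": [-0.001,0,0],"grip": 0.05}]}}

```text
time: 13.0
ee_pos: [0.4957, 0.0456, 0.0216]
eef_rot: [1.0, 0.012, 0.0, 0.0]
ft_force: [3.0, -1.5, 3.9]
width: 0.0096
grip_force: 30.0
```

Emit:
{"method": "arm_command", "body": {"steps": [{"rot": [0,0,0],"slide": [-0.001,0,0],"grip": 0.05},{"rot": [0,0,0],"slide": [-0.001,0,0],"grip": 0.05},{"rot": [0,0,0],"slide": [-0.001,0,0],"grip": 0.05},{"rot": [0,0,0],"slide": [-0.001,0,0],"grip": 0.05},{"rot": [0,0,0],"slide": [-0.001,0,0],"grip": 0.05},{"rot": [0,0,0],"slide": [-0.001,0,0],"grip": 0.05},{"rot": [0,0,0],"slide": [-0.001,0,0],"grip": 0.05},{"rot": [0,0,0],"slide": [-0.001,0,0],"grip": 0.05}]}}

```text
time: 14.0
ee_pos: [0.4876, 0.0457, 0.0216]
eef_rot: [1.0, 0.012, -0.0, 0.0]
ft_force: [4.2, -2.5, 3.9]
width: 0.0099
grip_force: 30.0
```

Emit:
{"method": "arm_command", "body": {"steps": [{"rot": [0,0,0],"slide": [0.001,0,0],"grip": 0.6},{"rot": [0,0,0],"slide": [0,0,0],"grip": 0.6},{"rot": [0,0,0],"slide": [0,0,0],"grip": 0.6},{"rot": [0,0,0],"slide": [0,0,0.02],"grip": 0.6},{"rot": [0,0,0],"slide": [0,0,0.03],"grip": 0.6},{"rot": [0,0,0],"slide": [0,0,0.03],"grip": 0.6},{"rot": [0,0,0],"slide": [0.012,-0.04,0],"grip": 0.6},{"rot": [0,0,0],"slide": [0.012,-0.0405,0],"grip": 0.6}]}}

```text
time: 15.0
ee_pos: [0.5135, -0.0355, 0.1035]
eef_rot: [1.0, 0.013, 0.001, 0.001]
ft_force: [0.4, 1.2, -0.1]
width: 0.0517
grip_force: 0.0
```

Emit:
{"method": "arm_command", "body": {"steps": [{"rot": [0,0,0],"slide": [0,0,-0.03],"grip": 0.6},{"rot": [0,0,0],"slide": [0,0,-0.03],"grip": 0.6},{"rot": [0,0,0],"slide": [0,0,-0.018],"grip": 0.6},{"rot": [0,0,0],"slide": [0,0,0],"grip": 0.3},{"rot": [0,0,0],"slide": [0,0,0],"grip": 0.05},{"rot": [0,0,0],"slide": [0,0,0],"grip": 0.05},{"rot": [0,0,0],"slide": [0,0,0],"grip": 0.05},{"rot": [0,0,0],"slide": [0,0,0],"grip": 0.05}]}}

```text
time: 16.0
ee_pos: [0.5129, -0.0349, 0.0239]
eef_rot: [1.0, 0.012, 0.0, 0.0]
ft_force: [-0.2, -1.0, -0.4]
width: 0.0101
grip_force: 0.1
```

Emit:
{"method": "arm_command", "body": {"steps": [{"rot": [0,0,0],"slide": [0,0,0],"grip": 0.05},{"rot": [0,0,0],"slide": [0,0,0],"grip": 0.05},{"rot": [0,0,0],"slide": [0,0,0],"grip": 0.05},{"rot": [0,0,0],"slide": [0,0,0],"grip": 0.05},{"rot": [0,0,0],"slide": [0,0,0],"grip": 0.05},{"rot": [0,0,0],"slide": [0,0,0],"grip": 0.05},{"rot": [0,0,0],"slide": [0,0,0],"grip": 0.05},{"rot": [0,0,0],"slide": [0,0,0],"grip": 0.05}]}}

```text
time: 17.0
ee_pos: [0.5128, -0.0348, 0.0236]
eef_rot: [1.0, 0.012, 0.0, 0.0]
ft_force: [0.2, -0.0, 2.9]
width: 0.0098
grip_force: 30.0
```

Emit:
{"method": "arm_command", "body": {"steps": [{"rot": [0,0,0],"slide": [-0.001,0,0],"grip": 0.05},{"rot": [0,0,0],"slide": [-0.001,0,0],"grip": 0.05},{"rot": [0,0,0],"slide": [-0.001,0,0],"grip": 0.05},{"rot": [0,0,0],"slide": [0,0,0],"grip": 0.05},{"rot": [0,0,0],"slide": [0,0,0],"grip": 0.05},{"rot": [0,0,0],"slide": [0,0,0],"grip": 0.05},{"rot": [0,0,0],"slide": [0,0,0],"grip": 0.05},{"rot": [0,0,0],"slide": [0,0,0],"grip": 0.05}]}}

```text
time: 18.0
ee_pos: [0.5108, -0.0348, 0.0238]
eef_rot: [1.0, 0.012, 0.001, -0.0]
ft_force: [7.0, -0.1, -2.5]
width: 0.0096
grip_force: 30.0
```

Emit:
{"method": "arm_command", "body": {"steps": [{"rot": [0,0,0],"slide": [-0.0005,0,0],"grip": 0.05},{"rot": [0,0,0],"slide": [0,0,0],"grip": 0.05},{"rot": [0,0,0],"slide": [0,0,0],"grip": 0.05},{"rot": [0,0,0],"slide": [0,0,0],"grip": 0.05},{"rot": [0,0,0],"slide": [0,0,0],"grip": 0.05},{"rot": [0,0,0],"slide": [0,0,0],"grip": 0.05},{"rot": [0,0,0],"slide": [0,0,0],"grip": 0.05},{"rot": [0,0,0],"slide": [0,0,0],"grip": 0.05}]}}

```text
time: 19.0
ee_pos: [0.5108, -0.0348, 0.0239]
eef_rot: [1.0, 0.012, 0.002, -0.0]
ft_force: [9.1, -0.2, -4.4]
width: 0.0096
grip_force: 30.0
```

The right clip held at 9 N, so it's good. Release, lift, and look.

Emit:
{"method": "arm_command", "body": {"steps": [{"rot": [0,0,0],"slide": [0.002,0,0],"grip": 0.05},{"rot": [0,0,0],"slide": [0,0,0],"grip": 0.6},{"rot": [0,0,0],"slide": [0,0,0],"grip": 0.6},{"rot": [0,0,0],"slide": [0,0,0],"grip": 0.6},{"rot": [0,0,0],"slide": [0,0,0.02],"grip": 0.6},{"rot": [0,0,0],"slide": [0,0,0.04],"grip": 0.6},{"rot": [0,0,0],"slide": [0,0,0.05],"grip": 0.6},{"rot": [0,0,0],"slide": [0,0,0.05],"grip": 0.6}]}}

```text
time: 20.0
ee_pos: [0.5111, -0.0343, 0.1864]
eef_rot: [1.0, 0.012, 0.0, 0.0]
ft_force: [1.5, -1.1, 0.4]
width: 0.0519
grip_force: 0.0
```

```bash
python3 - <<'E'
from h import *
print(sensors.read_state()["ee_pos"])
c=eyes.camera("scene"); o=[cv2.resize(c["pixels"][170:250,225:325,::-1],(750,600),interpolation=cv2.INTER_CUBIC)]
cv2.imwrite("pics/m2.png",o[0])
# predicted pixel (in crop*7.5) of middle body top corners, origin guess
for nm,ox,oy in(("mid",.571,.0465),("left",.570,.127)):
    B=[[ox+dx,oy+dy,.062] for dx,dy in((-.01,.015),(-.01,-.015),(.024,-.015),(.024,.015))]
    print(nm,((proj(c,B)-[225,170])*7.5).round().tolist())
print("tab",((proj(c,[[.4876+.001,.0457,.037]])-[225,170])*7.5).round().tolist())
E
```

```text
[ 0.51105145 -0.03428155  0.18636924]
mid [[406.0, 208.0], [470.0, 182.0], [400.0, 155.0], [336.0, 179.0]]
left [[225.0, 280.0], [295.0, 253.0], [226.0, 223.0], [156.0, 249.0]]
tab [[596.0, 328.0]]
```

View pics/m2.png

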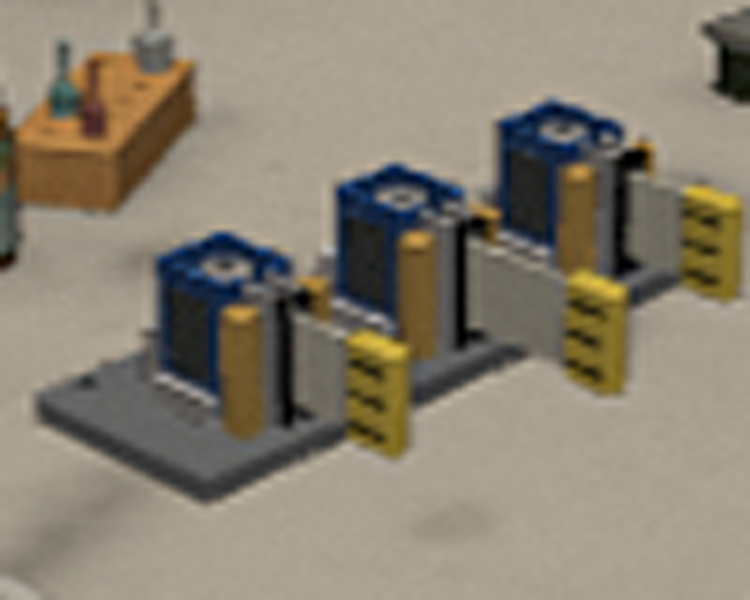

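The middle card is clearly drawn, with its tab at (597,332), and all the clips are upright. The clip corners match the prediction, so I'll grasp the middle body.

Emit:
{"method": "arm_command", "body": {"steps": [{"rot": [0,0,0],"slide": [0.034,0.041,0],"grip": 0.6},{"rot": [0,0,0],"slide": [0.034,0.041,0],"grip": 0.6},{"rot": [0,0,0],"slide": [0,0,-0.04],"grip": 0.6},{"rot": [0,0,0],"slide": [0,0,-0.04],"grip": 0.6},{"rot": [0,0,0],"slide": [0,0,-0.03],"grip": 0.6},{"rot": [0,0,0],"slide": [0,0,-0.03],"grip": 0.6},{"rot": [0,0,0],"slide": [0,0,-0.0165],"grip": 0.6},{"rot": [0,0,0],"slide": [0,0,0],"grip": 0.6}], "newtons": 40}}

```text
time: 21.05
ee_pos: [0.5789, 0.0472, 0.027]
eef_rot: [1.0, 0.012, -0.0, -0.0]
ft_force: [-0.1, -0.3, 0.6]
width: 0.0525
grip_force: 0.0
```

Emit:
{"method": "arm_command", "body": {"steps": [{"rot": [0,0,0],"slide": [0,0,0],"grip": 0.4},{"rot": [0,0,0],"slide": [0,0,0],"grip": 0.2},{"rot": [0,0,0],"slide": [0,0,0],"grip": 0.2},{"rot": [0,0,0],"slide": [0,0,0],"grip": 0.2},{"rot": [0,0,0],"slide": [0,0,0],"grip": 0.2},{"rot": [0,0,0],"slide": [0,0,0],"grip": 0.2},{"rot": [0,0,0],"slide": [0,0,0],"grip": 0.2},{"rot": [0,0,0],"slide": [0,0,0],"grip": 0.2}]}}

```text
time: 22.05
ee_pos: [0.5796, 0.0472, 0.0277]
eef_rot: [1.0, 0.012, 0.0, 0.0]
ft_force: [-1.4, -0.5, 6.6]
width: 0.0296
grip_force: 40.0
```

Emit:
{"method": "arm_command", "body": {"steps": [{"rot": [0,0,0],"slide": [0,0,0.01],"grip": 0.2},{"rot": [0,0,0],"slide": [0,0,0.01],"grip": 0.2},{"rot": [0,0,0],"slide": [0,0,0.015],"grip": 0.2},{"rot": [0,0,0],"slide": [0,0,0.02],"grip": 0.2},{"rot": [0,0,0],"slide": [0,0,0.025],"grip": 0.2},{"rot": [0,0,0],"slide": [0,0,0.03],"grip": 0.2},{"rot": [0,0,0],"slide": [0,0,0.02],"grip": 0.2},{"rot": [0,0,0],"slide": [0,0,0],"grip": 0.2}]}}

```text
time: 23.05
ee_pos: [0.5797, 0.0474, 0.1586]
eef_rot: [1.0, 0.012, 0.001, 0.0]
ft_force: [-0.6, -0.8, -2.1]
width: 0.0297
grip_force: 40.0
```

```bash
python3 - <<'E'
from h import *
s=eyes.camera("scene"); t=eyes.camera("top")
a=np.linspace(0,2*np.pi,200)
for n,c in(("s",s),("t",t)):
    bb=[d for d in eyes.look_for("tub",c)][:1]; print(n,bb)
    for x,y in((.482,.369),(.4845,.367)):
        r=proj(c,np.c_[x+.085*np.cos(a),y+.085*np.sin(a),a*0+.048]); f=proj(c,np.c_[x+.06*np.cos(a),y+.06*np.sin(a),a*0])
        p=np.vstack([r,f]); print(x,y,p.min(0).round(1),p.max(0).round(1))
cv2.imwrite("pics/m3.png",cv2.resize(s["pixels"][150:310,130:340,::-1],(788,600),interpolation=cv2.INTER_CUBIC))
E
```

```text
s [{'bbox': [153.3, 243.6, 235.9, 297.1], 'conf': 0.75}]
0.482 0.369 [151.2 238.6] [238.1 296.8]
0.4845 0.367 [151.5 237.9] [238.1 295.9]
t [{'bbox': [142.2, 200.0, 203.3, 258.3], 'conf': 0.74}]
0.482 0.369 [139.9 199.7] [201.8 261.3]
0.4845 0.367 [140.7 198.8] [202.6 260.3]
```

View pics/m3.png

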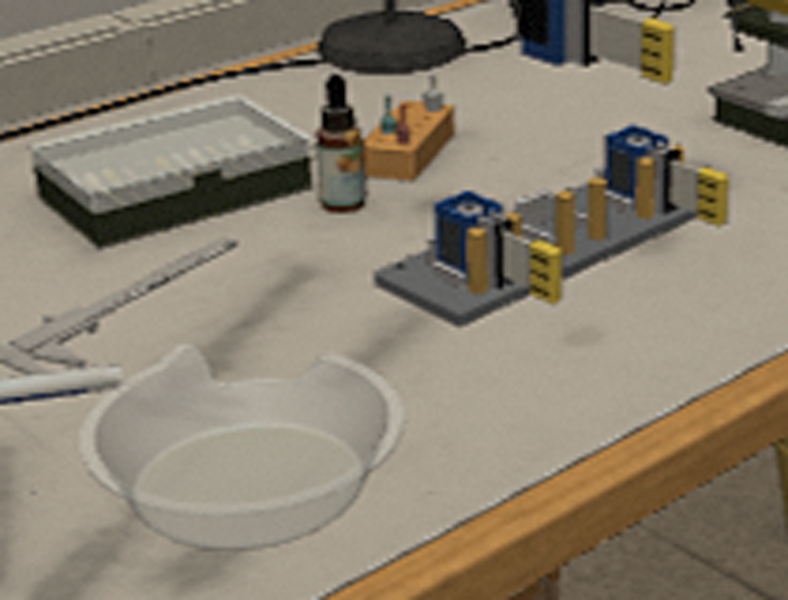

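The clip is lifted clear with its card drawn, and the two good clips are still standing. The tub wall has a low notch on the rack side, which doesn't matter. Carry the clip over.

Emit:
{"method": "arm_command", "body": {"steps": [{"rot": [0,0,0],"slide": [-0.004,0.025,0],"grip": 0.2},{"rot": [0,0,0],"slide": [-0.008,0.045,0],"grip": 0.2},{"rot": [0,0,0],"slide": [-0.008,0.047,0],"grip": 0.2},{"rot": [0,0,0],"slide": [-0.008,0.047,0],"grip": 0.2},{"rot": [0,0,0],"slide": [-0.008,0.047,0],"grip": 0.2},{"rot": [0,0,0],"slide": [-0.008,0.047,0],"grip": 0.2},{"rot": [0,0,0],"slide": [-0.007,0.04,0],"grip": 0.2},{"rot": [0,0,0],"slide": [-0.004,0.024,0],"grip": 0.2}]}}

```text
time: 24.25
ee_pos: [0.5225, 0.3714, 0.1558]
eef_rot: [1.0, 0.013, -0.001, 0.0]
ft_force: [0.1, -0.6, -1.2]
width: 0.03
grip_force: 40.0
```

Emit:
{"method": "arm_command", "body": {"steps": [{"rot": [0,0,0],"slide": [0,0,0],"grip": 0.2},{"rot": [0,0,0],"slide": [0,0,-0.03],"grip": 0.2},{"rot": [0,0,0],"slide": [0,0,-0.03],"grip": 0.2},{"rot": [0,0,0],"slide": [0,0,-0.02],"grip": 0.2},{"rot": [0,0,0],"slide": [0,0,-0.01],"grip": 0.2},{"rot": [0,0,0],"slide": [0,0,0],"grip": 0.2},{"rot": [0,0,0],"slide": [0,0,0],"grip": 0.2},{"rot": [0,0,0],"slide": [0,0,0],"grip": 0.2}]}}

```text
time: 25.25
ee_pos: [0.5246, 0.3696, 0.068]
eef_rot: [1.0, 0.012, 0.001, -0.0]
ft_force: [0.6, -0.0, -1.2]
width: 0.0298
grip_force: 40.0
```

```bash
python3 - <<'E'
from h import *
s=eyes.camera("scene"); t=eyes.camera("top")
cv2.imwrite("pics/m4.png",np.hstack([cv2.resize(c["pixels"][b:b+120,a:a+120,::-1],(400,400),interpolation=cv2.INTER_CUBIC) for c,a,b in((s,135,190),(t,115,170))]))
E
```

```text
(no output)
```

View pics/m4.png

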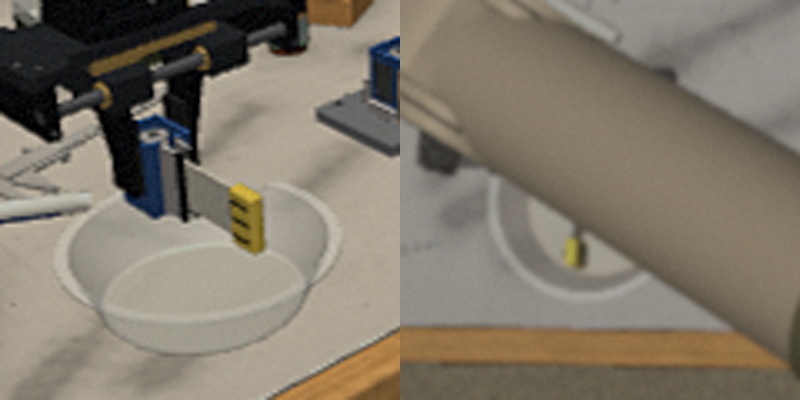

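The clip is over the tub and lined up, with its tab at (245,218) in the crop inside the rim. Lower it.

Emit:
{"method": "arm_command", "body": {"steps": [{"rot": [0,0,0],"slide": [0,0,-0.015],"grip": 0.2},{"rot": [0,0,0],"slide": [0,0,-0.012],"grip": 0.2},{"rot": [0,0,0],"slide": [0,0,-0.008],"grip": 0.2},{"rot": [0,0,0],"slide": [0,0,-0.005],"grip": 0.2},{"rot": [0,0,0],"slide": [0,0,-0.003],"grip": 0.2},{"rot": [0,0,0],"slide": [0,0,0],"grip": 0.2},{"rot": [0,0,0],"slide": [0,0,0],"grip": 0.2},{"rot": [0,0,0],"slide": [0,0,0],"grip": 0.2}]}}

```text
time: 26.35
ee_pos: [0.5244, 0.3694, 0.0244]
eef_rot: [1.0, 0.012, 0.0, -0.0]
ft_force: [2.2, 0.5, 1.0]
width: 0.0295
grip_force: 40.0
```

Emit:
{"method": "arm_command", "body": {"steps": [{"rot": [0,0,0],"slide": [0,0,-0.0015],"grip": 0.2},{"rot": [0,0,0],"slide": [0,0,0],"grip": 0.2},{"rot": [0,0,0],"slide": [0,0,0],"grip": 0.46},{"rot": [0,0,0],"slide": [0,0,0],"grip": 0.46},{"rot": [0,0,0],"slide": [0,0,0],"grip": 0.46},{"rot": [0,0,0],"slide": [0,0,0.01],"grip": 0.46},{"rot": [0,0,0],"slide": [0,0,0.02],"grip": 0.46},{"rot": [0,0,0],"slide": [0,0,0.03],"grip": 0.46}]}}

```text
time: 27.35
ee_pos: [0.524, 0.3692, 0.0841]
eef_rot: [1.0, 0.012, -0.0, 0.0]
ft_force: [1.2, 0.3, -0.0]
width: 0.0402
grip_force: 0.0
```

Emit:
{"method": "arm_command", "body": {"steps": [{"rot": [0,0,0],"slide": [0,0,0.04],"grip": 0.46},{"rot": [0,0,0],"slide": [0,0,0.04],"grip": 0.46},{"rot": [0,0,0],"slide": [0,-0.05,0.03],"grip": 0.46},{"rot": [0,0,0],"slide": [0,-0.05,0.02],"grip": 0.46},{"rot": [0,0,0],"slide": [0,-0.05,0],"grip": 0.46},{"rot": [0,0,0],"slide": [0,0,0],"grip": 0.46},{"rot": [0,0,0],"slide": [0,0,0],"grip": 0.46},{"rot": [0,0,0],"slide": [0,0,0],"grip": 0.46}]}}

```text
time: 28.35
ee_pos: [0.5237, 0.221, 0.2131]
eef_rot: [1.0, 0.013, 0.0, -0.0]
ft_force: [-0.2, 0.0, -0.3]
width: 0.0403
grip_force: 0.0
```

```bash
python3 - <<'E'
from h import *
print(sensors.read_state()["ee_pos"])
s=eyes.camera("scene"); t=eyes.camera("top")
cv2.imwrite("pics/m5.png",np.hstack([cv2.resize(s["pixels"][170:310,140:340,::-1],(480,336),interpolation=cv2.INTER_CUBIC),cv2.resize(t["pixels"][180:280,130:220,::-1],(302,336),interpolation=cv2.INTER_CUBIC)]))
E
```

```text
[0.52373834 0.2209524  0.21312613]
```

View pics/m5.png

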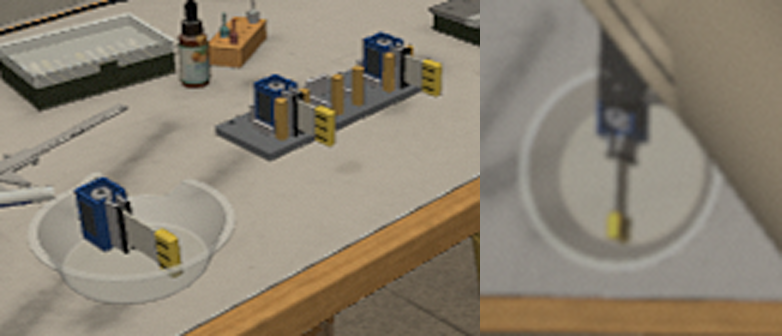

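The weak clip stands in the tub with its card drawn (tab at (167,248)). The tub is level, both good clips are in the rack with their cards in, and the arm is clear.

```bash
python3 -c "
from bench import order
print(order.close_job())"
```

```text
the job is handed in; nothing more can be done
None
```

Job handed in, and its verdict wasn't shown: the middle clip was the weak one (its card slid at 3–4 N) and now stands in the tub with its card drawn about 18–21 mm; the left and right clips each held at about 9 N and are still in the rack with their cards in.

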